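# Slide the soap tray into its corner by the dish rack

## Task

Push the clay soap tray, with the pump bottle standing on it, along the counter into the corner between the tiled kerb and the blue dish rack: long edge flush against the kerb and short end up against the side of the rack. Only push the tray itself: do not lift or tip it, do not touch the soap bottle, which stays standing on the tray, and leave the plates, cup and ladle where they are.

Things in the scene. Friction and masses are not known exactly. Their poses are not given: they have to be found in the camera images.
- kerb: Fixed straight tiled white kerb between the counter and the sink, 40 mm thick (its x) x 1000 mm long (its y) x 45 mm high. Origin: centre of its underside. Its x axis points away from the robot to the sink; the stop face is the plane x = -20 mm in its frame. It may stand a few degrees askew to the robot.
- rack: Fixed blue plastic dish rack on the counter beside the kerb, square to it: 200 mm (its x) x 220 mm (its y) x 100 mm high, with a closed vertical wall to 40 mm height all round, so its side faces are the planes y = -110 mm and y = +110 mm in its frame. Origin: centre of its underside; axes parallel to the kerb's. It stands at the left or the right end of the work; the tray belongs against the side of the rack that faces the tray.
- soap_tray: Loose terracotta clay soap tray, a flat slab 120 mm deep (its x) x 170 mm long (its y) x 22 mm high with a low rim 6 mm wide up to 28 mm height; vertical sides; about 0.6 kg (0.45 to 0.8), sliding on the tiles with a force of up to 12 N. Too wide to grasp. Origin: centre of its underside. Its +x long side is to meet the kerb (starts up to 0.3 rad askew to the kerb).
- soap_bottle: Closed soap pump bottle, about 0.2 kg, loose on the tray's top (22 mm above the counter), roughly at the middle, a little towards the kerb. Body 56 mm diameter to 64 mm height, narrowing to a 24 mm neck at 75 mm, pump head to 117 mm, spout 38 mm out along its x axis, pointing roughly to the kerb. Origin: centre of its underside.
- plate_low: Lower of two stacked white ceramic plates, 190 mm diameter, lying on the counter near the kerb on the other side of the tray from the rack; the stack is 29 mm high. Origin: centre of its underside.
- plate_top: Upper plate, same size, nested on the lower one. Origin: centre of its underside, 9 mm above the lower plate's.
- cup: Green plastic cup, 72 mm diameter at the rim, 90 mm high, standing on the counter nearer the robot, left. Origin: centre of its underside.
- ladle: Stainless steel ladle, 300 mm long, 26 mm high, lying on the counter nearer the robot, right. Origin: on the counter, 110 mm from the centre of its 80 mm bowl, which lies along its +x; the handle runs to -x.

How it is judged:
By the outcome, as a careful person would: the job done as asked, in the order asked, and still so for the second after the job is handed in, with the robot touching nothing.
It also fails if it takes over 58 s, if anything falls off the work surface, if the arm or the gripper's body presses on something with over 40 N, if the wrist force passes 120 N, or if a joint passes its speed limit or range.

## Robot

A 6-joint arm with a two-finger parallel gripper is mounted at the origin on the work surface. World frame = base frame: x ahead of the robot, y to its left, z up, the work surface at z = 0. Lengths are in mm, angles in degrees, forces in N, time in s.
With the tool pointing down it reaches from about 400 to 825 mm from the base axis. Payload 7 kg.
Tool frame: the origin (TCP) lies midway between the tips of the shut fingers; the grasp point (between the pads) lies 19 mm behind it; z points along the fingers, y is the direction in which the jaws open and shut (so a half turn about z gives the same grasp; the last joint's range is limited). The gripper opens to 85 mm and grips with 20 to 120 N. Pads are 22 mm wide; open, the fingers measure 114 mm over their backs; the gripper's body (76 mm by 85 mm) begins 54 mm behind the grasp point. The pads swing forward as they close: fully open they stand 13 mm farther back than shut.
Start: joints at [86.408, 20.546, 0.682, 0, -70.136, -16.507], TCP at [231.971, 633.865, 231.302] pointing down, gripper open.
Joint ranges: [-176.03, 176.03], [-82.01, 121.73], [-58.28, 71.71], [-173.87, 95.51], [-174.79, -0.11], [-173.66, 173.66]. Speed limits (degrees/s): [136.94, 136.94, 172.46, 180, 180, 180].

## Interface

Orientations are given as a 3x3 rotation matrix whose columns are the frame's x, y, z axes.
In Python, from cell import ctrl gives the robot as it stands.
- The arm moves only by the shell command python3 -m creep 'ROWS' [FORCE]. ROWS is JSON, a list of rows, each a list of 3 entries, a list of its own where there are three numbers: the turn, a rotation vector about the tool's x, y, z in rad, then the shift along the tool's x, y, z in mm, then the finger opening in mm, from 0 to 85.4. A call has 1 to 10 rows; each row is the pose to reach, as a shift and turn from the pose commanded when the call began, along the tool's axes at that moment; what a row does not reach only later rows make up. A row lasts 1/8 s, in which the tool goes at most 62.5 mm and 10.7 degrees, less where a joint would pass 70% of its speed; a pose out of reach is approached as far as the arm can. A call with a gripper value outside its range is refused whole. The fingers move at their own pace and stop on an object; FORCE is the grip in N (left out, the last holds). Time passes only in rows, so rows that repeat a pose let the fingers close. It gives the time, the measured TCP pose, the force and the opening at its end, in the units of the state.
- ctrl.get_obs(): the state, without advancing time (a new reading comes with each control period).
- ctrl.get_image(name): name is "scene" or "top" or "wrist"; returns a dict with "pixels" (400x640x3 uint8, red, green, blue), "intrinsics" (3x3 intrinsics, pixels), "origin" and "orientation" of the camera in the world; the wrist camera has in their place "hand_eye" (4x4, takes a point from camera to tool coordinates, whose origin is the TCP and whose axes are the flange's). Camera axes: x right, y down, z forward; pixel columns grow to the right and rows downward; lengths in mm; the calibration is good to about 2 mm. A picture is of the moment at which its call begins: read the wrist's pose just before it. There is no depth.
- ctrl.finish_job(): hands the job in, once; it reports no verdict.
Trained networks look in the newest picture that a camera, given by its name, has taken for a name from the list of things; names that differ only in an ending like _2 or _b are one class to them, and where a whole thing is asked for, a point or a joint stands for the part that bears it (a point fixed in the world has none). Each returns a list of dicts, best first, with "score" (0 to 1); they miss things now and then, are a little off and sometimes report something else, mostly with a low value. They report only what shows in the picture. A call takes as long as a camera call.
- ctrl.find_in(name, camera): "at" ([x, y, z] in mm, in the coordinates of the camera as it stood for that picture, good to about 4 mm: the middle of the surface that is visible of it).
- ctrl.landmark_of(name, camera): "at" ([x, y, z] in mm, in the coordinates of the camera as it stood for that picture, good to about 4 mm: a listed point, or the origin of a listed thing).
The state is a dict: "clock": time; "joint_pos": joint angles; "joint_velocities": joint speeds; "joint_torque": joint torques, N m; "tcp_pos": TCP position; "ee_rot": TCP orientation; "ft_force": force on the tool from outside, world axes, zero at the start; "torque": the same for the moment, N m; "finger_gap": finger opening in mm.
Only numpy, scipy, OpenCV 4.12 (cv2) and the standard library are available. Lean on these libraries where they do the work, as an engineer would, in place of code of your own. Each camera call takes 0.05 s, during which the arm holds its last target. There are 200 camera calls.

## Working session

There is one attempt and no reset: what is moved stays moved. The work goes in short steps, Python scripts to look and compute and a shell command to move; the robot and the scene stay as the last step left them, time stands still between calls to the robot, and variables do not carry over. Pictures are saved under pics/ and viewed, about 8 in all and at most 12, crops included, and the job is handed in when it is done.

```bash
mkdir -p pics; ls; cat > h.py <<'E'
import numpy as np, cv2
from cell import ctrl
def img(n,f=None):
    o=ctrl.get_obs(); d=ctrl.get_image(n)
    if f: cv2.imwrite('pics/'+f,cv2.cvtColor(d['pixels'],cv2.COLOR_RGB2BGR))
    K=np.array(d['intrinsics'])
    if 'origin' in d: R,t=np.array(d['orientation']),np.array(d['origin'])
    else:
        H=np.array(d['hand_eye']); Rt=np.array(o['ee_rot']); R=Rt@H[:3,:3]; t=Rt@H[:3,3]+np.array(o['tcp_pos'])
    return d['pixels'],K,R,t
def px2w(K,R,t,uv,z):
    uv=np.atleast_2d(uv).astype(float); r=(R@np.linalg.inv(K)@np.c_[uv,np.ones(len(uv))].T).T
    return t+r*((z-t[2])/r[:,2])[:,None]
def w2px(K,R,t,P):
    c=(np.atleast_2d(P)-t)@R; p=(K@c.T).T; return p[:,:2]/p[:,2:]
E
python3 - <<'E'
from h import *
np.set_printoptions(precision=1,suppress=True)
o=ctrl.get_obs(); print(o['clock'],o['tcp_pos'],o['ee_rot'],o['ft_force'])
for c in('top','scene'):
    p,K,R,t=img(c,c+'1.png'); print(c,t,R,K[0,0])
    for n in('kerb','rack','soap_tray','soap_bottle','plate_top','cup','ladle'):
        for f in('find_in','landmark_of'):
            r=getattr(ctrl,f)(n,c)[:2]
            print(n,f,[(round(x['score'],2),R@np.array(x['at'])+t) for x in r])
E
```

```text
pics
0.0 [231.8 633.4 230.4] [[ 0.9 -0.3 -0. ]
 [-0.3 -0.9 -0. ]
 [ 0.   0.  -1. ]] [ 0.4  0.6 -0.1]
top [ 347.3    7.8 1021.2] [[ 0.  -1.   0.2]
 [-1.  -0.   0. ]
 [ 0.  -0.2 -1. ]] 392.2517668046923
kerb find_in [(0.57, array([737.7,  82.6,  48.4]))]
kerb landmark_of [(0.72, array([745. ,  17.9,  -0.4]))]
rack find_in [(0.77, array([ 634. , -294.8,   18.5]))]
rack landmark_of [(0.65, array([ 628.2, -282.5,    2.3]))]
soap_tray find_in [(0.6, array([585. ,  12.9,  20.8])), (0.59, array([ 340.2, -420.7,   14.2]))]
soap_tray landmark_of [(0.61, array([594.6,  11.6,  -1.6]))]
soap_bottle find_in [(0.97, array([602.4,   7.5,  92.2])), (0.67, array([736.4,  82.8,  44.9]))]
soap_bottle landmark_of [(0.82, array([610. ,   8.7,  20.5]))]
plate_top find_in [(0.61, array([608.8, 307.5,  22.8]))]
plate_top landmark_of [(0.97, array([610.1, 305.1,  12.5]))]
cup find_in [(0.75, array([317.8, 315.7,  46.3]))]
cup landmark_of [(0.56, array([319.8, 301.5,  -2.1]))]
ladle find_in [(0.65, array([ 340. , -422.7,   16. ]))]
ladle landmark_of [(0.69, array([ 336.7, -320.1,   -0.2]))]
scene [1070.6  275.
[... 262 characters left out ...]
1.8, 280.9,  18.5]))]
rack landmark_of [(0.75, array([ 619.7, -280.9,   -1.3]))]
soap_tray find_in [(0.81, array([616.6,  37.7,  23.8]))]
soap_tray landmark_of [(0.75, array([593.5,  15.5,  -1.7]))]
soap_bottle find_in [(0.66, array([625.3,  18.3,  85. ]))]
soap_bottle landmark_of [(0.82, array([606.3,   8.6,  19.1]))]
plate_top find_in [(0.64, array([611.2, 312.2,  18.4]))]
plate_top landmark_of [(0.69, array([ 620.9, -280.4,   -2.9])), (0.55, array([609.3, 308.1,   7.6]))]
cup find_in [(0.9, array([341.4, 296.1,  66.9]))]
cup landmark_of [(0.91, array([319.4, 295. ,   1.9]))]
ladle find_in [(0.85, array([ 334.3, -407.6,   11.3]))]
ladle landmark_of [(0.58, array([ 335.4, -321.4,   -3. ]))]
```

View pics/top1.png

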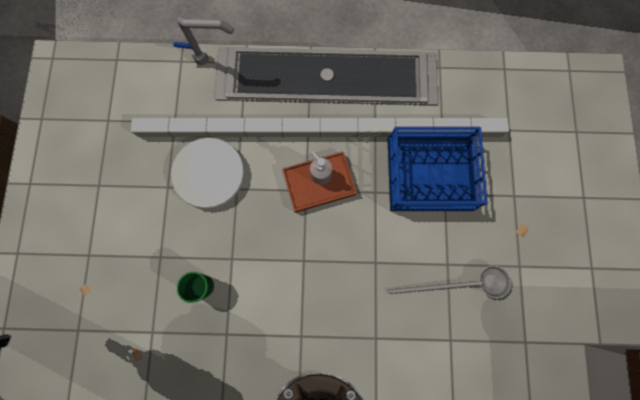

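View pics/scene1.png

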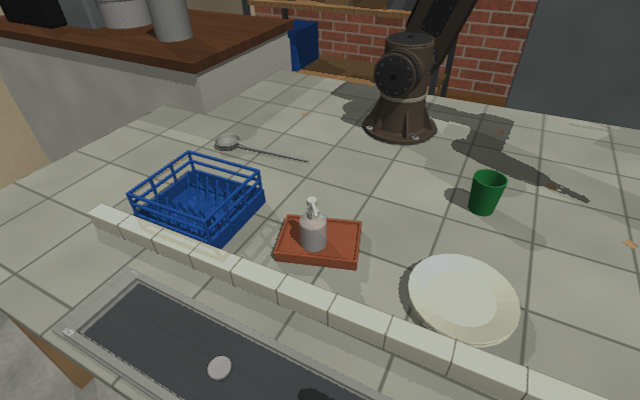

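The top view shows the tray at about (320,182), skewed. The rack is on its right with its facing wall at column ~389, the kerb runs along rows 118–136, and the plates are on the left at (207,173). The arm is outside the picture. The scene view agrees with this. Next I'll fit the tray, kerb and rack precisely.

```bash
cat >> h.py <<'E'
from scipy.optimize import minimize
def corners(x,y,a):
    c,s=np.cos(a),np.sin(a)
    return np.array([[x+c*u-s*v,y+s*u+c*v,z] for z in(0,28) for u in(-60,60) for v in(-85,85)])
def redmask(p):
    h=cv2.cvtColor(p,cv2.COLOR_RGB2HSV); m=((h[...,0]<12)&(h[...,1]>120)&(h[...,2]>50)).astype(np.uint8)
    n,l,s,_=cv2.connectedComponentsWithStats(m); return (l==1+np.argmax(s[1:,4])).astype(np.uint8)
def hull(m):
    return cv2.convexHull(cv2.findNonZero(m)[:,0].astype(np.float32))[:,0]
def fit_tray(x0,cams=('top','scene'),views=None):
    V=views or [img(c) for c in cams]; D=[]
    for p,K,R,t in V:
        f=np.zeros(p.shape[:2],np.uint8); cv2.fillConvexPoly(f,hull(redmask(p)).astype(np.int32),1); D.append((f,K,R,t))
    def cost(q):
        J=0
        for f,K,R,t in D:
            g=np.zeros(f.shape,np.uint8); h=cv2.convexHull(w2px(K,R,t,corners(q[0],q[1],q[2]/100)).astype(np.float32))[:,0]
            cv2.fillConvexPoly(g,np.round((h)*16).astype(np.int32),1,shift=4); J+=(f^g).sum()/max(f.sum(),1)
        return J
    r=minimize(cost,x0,method='Nelder-Mead',options=dict(initial_simplex=np.array(x0)+np.array([[0,0,0],[8,0,0],[0,8,0],[0,0,8]])))
    return r.x,r.fun
E
python3 - <<'E'
from h import *
np.set_printoptions(precision=1,suppress=True)
vt=img('top'); vs=img('scene')
for v in([vt],[vs],[vt,vs]): print('tray x,y,a*100',*fit_tray([594,12,18],views=v))
p,K,R,t=vt
g=cv2.cvtColor(p,cv2.COLOR_RGB2GRAY)
for c in(160,260,300,360,380): print(c,g[112:142,c])
h=cv2.cvtColor(p,cv2.COLOR_RGB2HSV); m=(h[...,0]>105)&(h[...,0]<130)&(h[...,1]>150)
rows=range(145,206,6); uv=[(np.where(m[r,370:500])[0][0]+370-.5,r) for r in rows]
print(px2w(K,R,t,uv,0)[:,:2])
E
```

```text
tray x,y,a*100 [592.3  12.7  31. ] 0.04690117252931323
tray x,y,a*100 [591.8  13.6  32.5] 0.052684648348878246
tray x,y,a*100 [594.   13.7  33.7] 0.10579500308026984
160 [150 148 139 133 135 140 154 160 159 159 158 160 160 159 160 160 160 161
 157 135  89  67  63  64  67  75  81  81  80  91]
260 [143 141 134 130 128 136 153 161 162 160 160 160 160 160 160 160 161 163
 158 134  89  69  68  63  62  76  78  74  70  85]
300 [137 130 125 125 124 132 153 161 160 161 162 160 161 161 162 161 162 161
 157 133  89  66  64  65  68  80  86  84  85 100]
360 [141 139 132 126 128 133 153 161 162 161 162 161 162 162 161 162 162 162
 158 133  89  63  57  61  66  69  71  69  69  85]
380 [147 145 136 132 133 137 154 160 161 160 159 159 161 161 160 161 160 160
 151 120  80  61  60  54  54  63  68  66  66  80]
[[ 704.2 -174.4]
 [ 687.  -174.2]
 [ 670.  -174. ]
 [ 653.1 -173.8]
 [ 636.3 -176.4]
 [ 619.6 -176.2]
 [ 603.  -176. ]
 [ 586.5 -175.8]
 [ 570.1 -175.7]
 [ 553.8 -178.1]
 [ 537.7 -178. ]]
```

```bash
python3 - <<'E'
from h import *
np.set_printoptions(precision=1,suppress=True)
p,K,R,t=img('top'); g=cv2.cvtColor(p,cv2.COLOR_RGB2GRAY).astype(float)
uv=[]
for c in range(140,500,4):
    if 385<c<490: continue
    s=g[126:136,c]; d=-np.diff(s); 
    if d.max()>20: uv.append((c,126.5+(d*np.arange(9)).sum()/d.sum()))
w=px2w(K,R,t,uv,45); k=np.polyfit(w[:,1],w[:,0],1); r=w[:,0]-np.polyval(k,w[:,1])
k=np.polyfit(w[abs(r)<3,1],w[abs(r)<3,0],1); print('x=k0*y+k1',k, k[0]*1000, abs(r).max(), len(w))
# tool pose numbers
o=ctrl.get_obs(); Rt=np.array(o['ee_rot']); print(np.array(Rt).round(4),o['clock'])
E
```

```text
x=k0*y+k1 [ -0.  721.4] -26.40759956711244 0.9269276323464055 64
[[ 0.9 -0.3 -0. ]
 [-0.3 -0.9 -0. ]
 [ 0.   0.  -1. ]] 1.65
```

```bash
cat >> h.py <<'E'
def goal(x,y,z,yaw_deg,o=None):
    o=o or ctrl.get_obs(); Rt=np.array(o['ee_rot']); a=np.radians(yaw_deg)
    G=np.array([[np.cos(a),np.sin(a),0],[np.sin(a),-np.cos(a),0],[0,0,-1]])
    from scipy.spatial.transform import Rotation as Ro
    print('turn',Ro.from_matrix(Rt.T@G).as_rotvec().round(3),'shift',(Rt.T@(np.array([x,y,z])-np.array(o['tcp_pos']))).round(1),
     '| yaw',np.degrees(np.arctan2(Rt[1,0],Rt[0,0])).round(2),'tcp',np.round(o['tcp_pos'],1),'F',np.round(o['ft_force'],1),'t',round(o['clock'],2),'gap',round(o['finger_gap'],1),'J',np.round(o['joint_pos']))
E
python3 -c "
from h import *
goal(495,-18,120,18)"
```

```text
turn [ 0.     0.    -0.665] shift [471.  521.8 111.3] | yaw -20.1 tcp [232.  633.8 231.3] F [0.4 0.3 0.1] t 1.65 gap 85.3 J [ 86.  21.   1.  -0. -70. -17.]
```

```bash
python3 -m creep '[[[0,0,-0.05],[35,39,0],85],[[0,0,-0.11],[76,84,0],85],[[0,0,-0.17],[117,130,0],85],[[0,0,-0.23],[158,175,0],85],[[0,0,-0.28],[199,220,0],85],[[0,0,-0.34],[240,266,0],85],[[0,0,-0.4],[281,311,0],85],[[0,0,-0.46],[322,357,10],85],[[0,0,-0.52],[363,402,20],85],[[0,0,-0.58],[404,447,35],85]]'
python3 -c "
from h import *
goal(495,-18,120,18)"
```

```text
clock: 2.9
tcp_pos: [458.5, 73.8, 196.9]
ee_rot: [[0.973, 0.23, 0.002], [0.23, -0.973, 0.001], [0.002, -0.001, -1.0]]
ft_force: [1.4, 0.4, -0.1]
finger_gap: 85.3
turn [-0.001 -0.002 -0.082] shift [14.2 97.8 76.9] | yaw 13.28 tcp [458.5  73.8 196.9] F [ 1.4  0.4 -0.1] t 2.9 gap 85.3 J [ 34.   2. -28.   0. -60.  70.]
```

```bash
python3 -m creep '[[[0,0,-0.02],[3,25,10],85],[[0,0,-0.05],[8,60,30],85],[[0,0,-0.07],[12,85,60],85],[[0,0,-0.08],[14,98,95],85],[[0,0,-0.08],[14,98,130],85],[[0,0,-0.08],[14,98,160],85],[[0,0,-0.08],[14,98,180],85],[[0,0,-0.08],[14,98,190],85],[[0,0,-0.08],[14,98,197],85],[[0,0,-0.08],[14,98,199],85]]'
python3 -c "
from h import *
goal(495,-18,-4,18)
img('scene','s2.png'); print(fit_tray([592,13,31],cams=('scene',)))
"
```

```text
clock: 4.15
tcp_pos: [493.9, -16.7, -2.5]
ee_rot: [[0.953, 0.304, 0.0], [0.304, -0.953, 0.0], [0.0, 0.0, -1.0]]
ft_force: [-0.0, -0.2, 0.5]
finger_gap: 85.2
turn [ 0.    -0.    -0.005] shift [0.7 1.6 1.5] | yaw 17.73 tcp [493.9 -16.7  -2.5] F [-0.  -0.2  0.5] t 4.15 gap 85.2 J [ 21.  20. -38.   0. -32.  87.]
(array([592.4190181 ,  12.96225298,  32.11035469]), np.float64(0.052976791120080725))
```

View pics/s2.png

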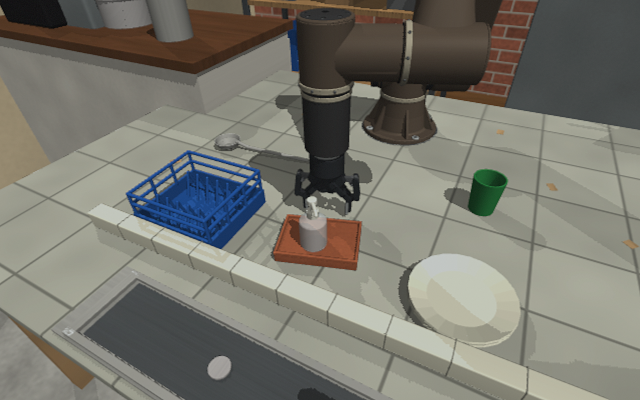

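The fingers stand behind the tray's long side, well clear of the bottle. I'll advance to contact.

```bash
python3 -m creep '[[[0,0,0],[6,0,1],85],[[0,0,0],[13,0,2],85],[[0,0,0],[19,0,2],85],[[0,0,0],[23,0,2],85],[[0,0,0],[26,0,2],85],[[0,0,0],[29,0,2],85],[[0,0,0],[32,0,2],85],[[0,0,0],[35,0,2],85],[[0,0,0],[38,0,2],85],[[0,0,0],[41,0,2],85]]'
python3 -c "
from h import *
goal(590,10,-4,1.5)
print(fit_tray([594,13,31],cams=('scene',)))
"
```

```text
clock: 5.5
tcp_pos: [529.8, -5.4, -5.2]
ee_rot: [[0.953, 0.303, -0.005], [0.303, -0.953, -0.001], [-0.005, -0.0, -1.0]]
ft_force: [-7.1, -2.2, 4.9]
finger_gap: 84.8
turn [0.001 0.005 0.282] shift [62.   3.5 -1.5] | yaw 17.66 tcp [529.8  -5.4  -5.2] F [-7.1 -2.2  4.9] t 5.5 gap 84.8 J [ 21.  23. -33.  -0. -34.  87.]
(array([596.49962616,  13.69150583,  31.33219159]), np.float64(0.04560099132589839))
```

```bash
python3 -m creep '[[[0,0,0.02],[4,0,-1],85],[[0,0,0.05],[8,0,-1],85],[[0,0,0.08],[12,0,-1],85],[[0,0,0.11],[16,1,-1],85],[[0,0,0.14],[20,1,-1],85],[[0,0,0.17],[24,1,-1],85],[[0,0,0.20],[28,2,-1],85],[[0,0,0.23],[32,2,-1],85],[[0,0,0.26],[36,2,-1],85],[[0,0,0.28],[40,2,-1],85]]'
python3 -c "
from h import *
goal(590,10,-4,1.5)
print(fit_tray([625,13,5],cams=('scene',)))
"
```

```text
clock: 6.8
tcp_pos: [571.7, 6.0, -3.6]
ee_rot: [[1.0, 0.028, 0.0], [0.028, -1.0, 0.0], [0.0, 0.0, -1.0]]
ft_force: [-3.3, 0.9, -1.1]
finger_gap: 84.7
turn [ 0.    -0.     0.002] shift [18.4 -3.5  0.4] | yaw 1.59 tcp [571.7   6.   -3.6] F [-3.3  0.9 -1.1] t 6.8 gap 84.7 J [ 20.  26. -28.   0. -37.  71.]
(array([636.27457581,   7.52651876,   6.08682452]), np.float64(0.10128083491461101))
```

```bash
python3 -m creep '[[[0,0,0],[2.5,0,0],85],[[0,0,0],[5,0,0],85],[[0,0,0],[7.5,0,0],85],[[0,0,0],[10,0,0],85],[[0,0,0],[12.5,0,0],85],[[0,0,0],[15,0,0],85],[[0,0,0],[17,0,0],85],[[0,0,0],[19,0,0],85]]'
python3 -c "
from h import *
goal(590,10,-4,1.5)
img('scene','s3.png');print(fit_tray([658,13,3],cams=('scene',)))
"
```

```text
clock: 7.85
tcp_pos: [589.5, 6.0, -3.5]
ee_rot: [[1.0, 0.029, -0.002], [0.029, -1.0, -0.0], [-0.002, 0.0, -1.0]]
ft_force: [-6.4, -0.4, 3.1]
finger_gap: 84.9
turn [0.    0.002 0.003] shift [ 0.6 -4.   0.5] | yaw 1.65 tcp [589.5   6.   -3.5] F [-6.4 -0.4  3.1] t 7.85 gap 84.9 J [ 20.  27. -25.  -0. -38.  72.]
(array([639.06047096,  17.50697302,  11.6283722 ]), np.float64(1.073330423395897))
```

View pics/s3.png

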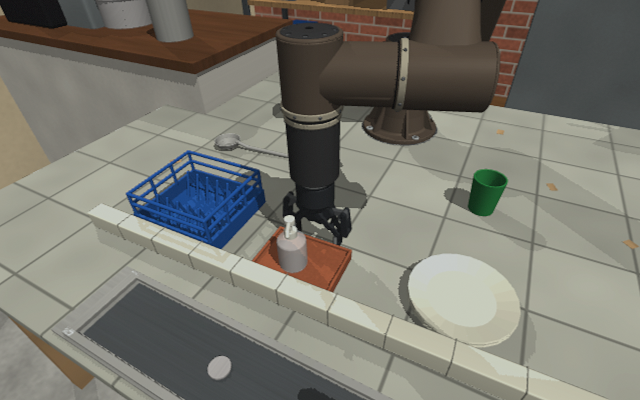

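The tray is nearly square and close to the kerb, and the bottle is still upright. I'll close the remainder slowly, watching for a rise in force.

```bash
python3 -m creep '[[[0,0,0],[1,0,0],85],[[0,0,0],[2,0,0],85],[[0,0,0],[3,0,0],85],[[0,0,0],[4,0,0],85]]'; python3 -m creep '[[[0,0,0],[1,0,0],85],[[0,0,0],[2,0,0],85],[[0,0,0],[3,0,0],85]]'|grep -E 'tcp|force'
```

```text
clock: 8.45
tcp_pos: [590.8, 5.9, -3.8]
ee_rot: [[1.0, 0.028, -0.006], [0.028, -1.0, -0.001], [-0.006, 0.001, -1.0]]
ft_force: [-16.5, 3.0, 10.3]
finger_gap: 85.0
tcp_pos: [590.8, 5.6, -4.3]
ft_force: [-24.8, 3.9, 15.1]
```

```bash
python3 -m creep '[[[0,0,0],[-12,0,0],85],[[0,0,0],[-35,0,-3],75],[[0,0,0.1],[-50,-25,-30],60],[[0,0,0.28],[-50,-60,-70],60],[[0,0,0.46],[-45,-100,-90],60],[[0,0,0.64],[-30,-130,-90],60],[[0,0,0.82],[0,-134,-90],60],[[0,0,1.0],[30,-134,-90],60],[[0,0,1.18],[55,-134,-90],60],[[0,0,1.36],[67,-134,-90],60]]'
python3 -c "
from h import *
goal(661,140,2,-88.5)
p=img('top','t4.png')
print(fit_tray([661,13,3],views=[p]), fit_tray([661,13,3],cams=('scene',)))
for c in('top','scene'):
  for n in('soap_tray','soap_bottle'):
    _,K,R,t=img(c); print(c,n,[(round(x['score'],2),(R@np.array(x['at'])+t).round(1)) for x in ctrl.landmark_of(n,c)[:1]])
"
```

```text
clock: 10.07
tcp_pos: [663.0, 143.0, 86.8]
ee_rot: [[0.232, -0.973, 0.003], [-0.973, -0.232, 0.001], [-0.0, -0.003, -1.0]]
ft_force: [-0.1, -0.7, 0.2]
finger_gap: 59.8
turn [-0.003  0.     0.208] shift [ 2.5  2.9 84.8] | yaw -76.59 tcp [663.  143.   86.8] F [-0.1 -0.7  0.2] t 10.07 gap 59.8 J [ 29.  27.  -9.   0. -54. -15.]
(array([666.58494149,   6.6380904 ,   2.252454  ]), np.float64(0.07265707265707266)) (array([634.17012322,  14.30234957,   4.30442715]), np.float64(1.0788770053475936))
top soap_tray [(0.71, array([6.64e+02, 5.20e+00, 3.00e-01]))]
top soap_bottle [(0.96, array([680.9,  -4.3,  21.4]))]
scene soap_tray [(0.75, array([659.8,   9.4,  -3.1]))]
scene soap_bottle [(0.95, array([ 6.729e+02, -6.000e-01,  2.070e+01]))]
```

View pics/t4.png

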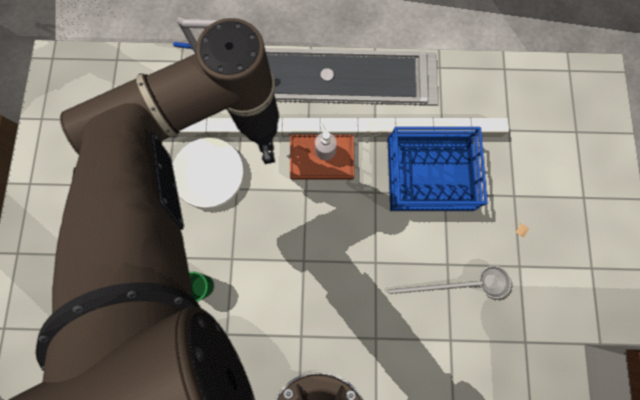

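The tray lies flush along the kerb, with about 38 px to go to the rack at column 389. The bottle is upright at (325,143). I'll descend beside the left short end.

```bash
python3 -m creep '[[[0,0,0.1],[1,2,15],60],[[0,0,0.2],[2,3,35],60],[[0,0,0.208],[2,3,55],60],[[0,0,0.208],[2,3,70],60],[[0,0,0.208],[2,3,80],60],[[0,0,0.208],[2,3,84],60],[[0,0,0.208],[2,3,84],60]]'
python3 -c "
from h import *
goal(660,101,1,-88.5)
"
```

```text
clock: 11.45
tcp_pos: [658.1, 140.0, 2.5]
ee_rot: [[0.032, -0.999, 0.0], [-0.999, -0.032, -0.0], [0.0, -0.0, -1.0]]
ft_force: [-0.5, -0.4, 0.0]
finger_gap: 59.9
turn [-0.    -0.     0.006] shift [39.  -0.6  1.5] | yaw -88.15 tcp [658.1 140.    2.5] F [-0.5 -0.4  0. ] t 11.45 gap 59.9 J [ 29.  32. -13.   0. -44. -27.]
```

```bash
python3 -m creep '[[[0,0,0.006],[8,0,0],60],[[0,0,0.006],[17,0,0],60],[[0,0,0.006],[25,0,0],60],[[0,0,0.006],[30,0,0],60],[[0,0,0.006],[34,0,0],60],[[0,0,0.006],[37,0,0],60],[[0,0,0.006],[40,0,0],60],[[0,0,0.006],[43,0,0],60],[[0,0,0.006],[46,0,0],60],[[0,0,0.006],[50,0,0],60]]'; python3 -m creep '[[[0,0,0],[4,0,0],60],[[0,0,0],[8,0,0],60],[[0,0,0],[12,0,0],60],[[0,0,0],[16,0,0],60],[[0,0,0],[20,0,0],60],[[0,0,0],[24,0,0],60],[[0,0,0],[28,0,0],60],[[0,0,0],[32,0,0],60],[[0,0,0],[36,0,0],60],[[0,0,0],[40,0,0],60]]'
python3 -c "
from h import *
goal(660,4.5,1,-88.5)
p=img('top','t5.png')
print(fit_tray([666,-40,3],views=[p]))
"
```

```text
clock: 12.7
tcp_pos: [659.7, 90.8, 2.4]
ee_rot: [[0.027, -1.0, 0.001], [-1.0, -0.027, 0.001], [-0.001, -0.001, -1.0]]
ft_force: [-1.2, 5.6, 0.7]
finger_gap: 60.0
clock: 13.95
tcp_pos: [660.8, 50.7, 2.4]
ee_rot: [[0.026, -1.0, 0.001], [-1.0, -0.026, 0.001], [-0.001, -0.001, -1.0]]
ft_force: [-1.1, 5.1, -0.0]
finger_gap: 60.0
turn [-0.001  0.001  0.   ] shift [46.2  2.   1.4] | yaw -88.48 tcp [660.8  50.7   2.4] F [-1.1  5.1 -0. ] t 13.95 gap 60.0 J [ 21.  32. -15.  -0. -44. -20.]
(array([665.77185081, -45.47506718,   3.09950771]), np.float64(0.14387144992526157))
```

View pics/t5.png

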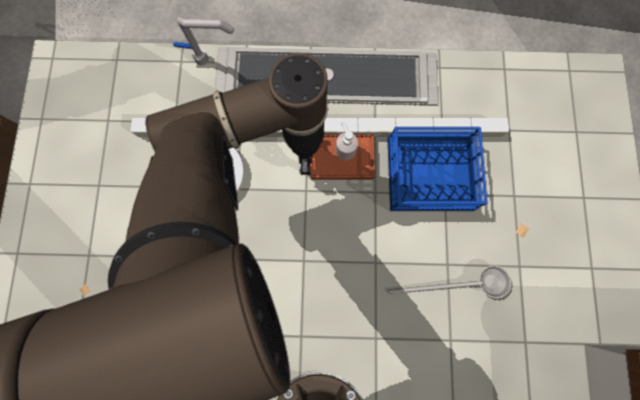

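The tray slides along the kerb and stays square. Its end is at column 375 and the rack is at 388. I'll continue, slower near contact.

```bash
python3 -m creep '[[[0,0,0],[4,0,0],60],[[0,0,0],[8,0,0],60],[[0,0,0],[12,0,0],60],[[0,0,0],[16,0,0],60],[[0,0,0],[20,0,0],60],[[0,0,0],[24,0,0],60],[[0,0,0],[27,0,0],60],[[0,0,0],[30,0,0],60],[[0,0,0],[33,0,0],60],[[0,0,0],[35,0,0],60]]'|grep -E 'tcp|force'; python3 -m creep '[[[0,0,0],[1.5,0,0],60],[[0,0,0],[3,0,0],60],[[0,0,0],[4.5,0,0],60],[[0,0,0],[6,0,0],60]]' |grep -E 'tcp|force'
```

```text
tcp_pos: [661.7, 15.3, 2.4]
ft_force: [0.1, 4.9, 0.8]
tcp_pos: [661.8, 10.4, 2.4]
ft_force: [-3.0, 17.7, 2.0]
```

```bash
python3 -m creep '[[[0,0,0],[1,0,0],60],[[0,0,0],[2,0,0],60],[[0,0,0],[3,0,0],60]]' |grep -E 'tcp|force'
python3 -c "
from h import *
p=img('top','t6.png')
print(fit_tray([666,-80,3],views=[p]))
q=cv2.imread('pics/t6.png')[100:220,280:440]; cv2.imwrite('pics/t6c.png',cv2.resize(q,None,fx=4,fy=4))
"
```

```text
tcp_pos: [661.9, 10.3, 2.5]
ft_force: [-5.2, 29.6, 3.2]
(array([669.53813417, -88.53870411,   3.26916471]), np.float64(0.16825639069057613))
```

View pics/t6c.png

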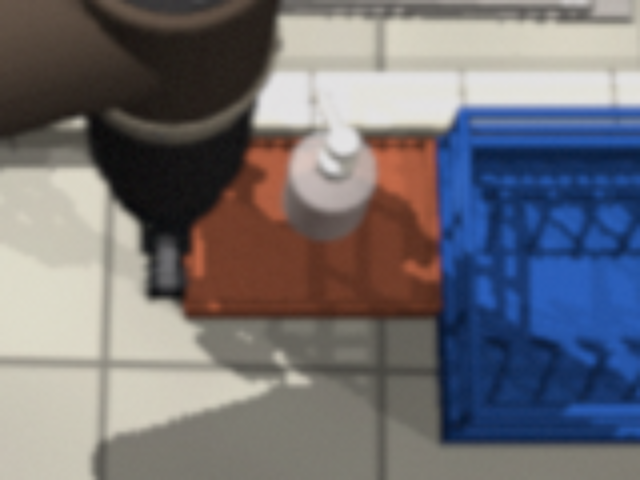

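It is stalled against the rack at a steady 30 N and looks flush on both sides. I'll back off, go round to the long side for a gentle seating push, and look on the way.

```bash
python3 -m creep '[[[0,0,0],[-10,0,0],60],[[0,0,0],[-35,0,-1],60],[[0,0,0],[-50,10,-30],65],[[0,0,-0.15],[-50,45,-65],85],[[0,0,-0.33],[-45,90,-90],85],[[0,0,-0.51],[-20,120,-90],85],[[0,0,-0.69],[20,135,-90],85],[[0,0,-0.87],[50,140,-90],85],[[0,0,-1.05],[70,140,-90],85],[[0,0,-1.23],[80,140,-90],85]]'|grep -E 'clock|tcp|force'
python3 -c "
from h import *
goal(560,-82,-4,1.5)
p=img('top','t7.png')
print(fit_tray([666,-85,3],views=[p]))
img('scene','s7.png')
a=cv2.imread('pics/t7.png')[90:240,270:470]; b=cv2.imread('pics/s7.png')[150:300,150:350]
cv2.imwrite('pics/c7.png',cv2.resize(np.hstack([a,b]),None,fx=2,fy=2,interpolation=cv2.INTER_CUBIC))
"
```

```text
clock: 17.42
tcp_pos: [523.1, -79.7, 92.4]
ft_force: [0.5, -0.4, 0.2]
turn [ 0.001  0.001 -0.337] shift [35.9 -9.1 96.4] | yaw -17.79 tcp [523.1 -79.7  92.4] F [ 0.5 -0.4  0.2] t 17.43 gap 85.0 J [ 13.  15. -28.   0. -47.  60.]
(array([676.1823364 , -85.13032378,   2.21614095]), np.float64(277.72727272727275))
```

View pics/c7.png

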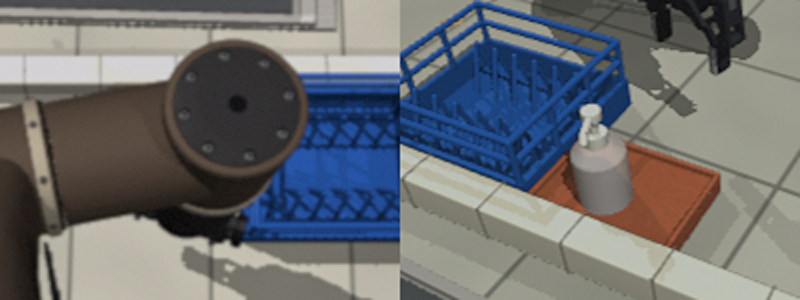

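```bash
python3 -m creep '[[[0,0,-0.15],[15,-5,0],85],[[0,0,-0.3],[30,-9,0],85],[[0,0,-0.337],[36,-9,30],85],[[0,0,-0.337],[36,-9,60],85],[[0,0,-0.337],[36,-9,80],85],[[0,0,-0.337],[36,-9,92],85],[[0,0,-0.337],[36,-9,96],85],[[0,0,-0.337],[36,-9,96],85]]'|grep -E 'clock|tcp|force'
python3 -c "
from h import *
goal(592,-82,-4,1.5)"
```

```text
clock: 18.52
tcp_pos: [561.1, -80.2, -3.3]
ft_force: [0.3, 0.1, -0.5]
turn [ 0.    -0.    -0.005] shift [30.9  2.5  0.7] | yaw 1.22 tcp [561.1 -80.2  -3.3] F [ 0.3  0.1 -0.5] t 18.52 gap 85.0 J [ 12.  25. -28.   0. -36.  80.]
```

```bash
python3 -m creep '[[[0,0,-0.005],[6,0,0],85],[[0,0,-0.005],[13,0,0],85],[[0,0,-0.005],[20,0,0],85],[[0,0,-0.005],[24,0,0],85],[[0,0,-0.005],[27,0,0],85],[[0,0,-0.005],[29,0,0],85],[[0,0,-0.005],[31,0,0],85],[[0,0,-0.005],[32,0,0],85]]'|grep -E 'tcp|force'; python3 -m creep '[[[0,0,0],[1,0,0],85],[[0,0,0],[2,0,0],85],[[0,0,0],[3,0,0],85]]'|grep -E 'tcp|force'
```

```text
tcp_pos: [593.0, -79.5, -3.6]
ft_force: [-0.2, -0.2, -0.1]
tcp_pos: [593.1, -79.8, -4.1]
ft_force: [-9.9, -0.8, 5.7]
```

Contact stalls at 593.1. The earlier kerb contact (590.8) plus the kerb's skew predicts 593.1, so the tray is flush. One small press more, then retreat and check.

```bash
python3 -m creep '[[[0,0,0],[1,0,0],85],[[0,0,0],[2,0,0],85]]'|grep -E 'tcp|force'; python3 -m creep '[[[0,0,0],[-10,0,0],85],[[0,0,0],[-30,0,0],85],[[0,0,0],[-50,0,-10],85],[[0,0,0],[-65,-20,-40],85],[[0,0,0],[-80,-60,-80],85],[[0,0,0],[-90,-110,-110],85],[[0,0,0],[-95,-165,-130],85],[[0,0,0],[-95,-220,-140],85],[[0,0,0],[-95,-275,-145],85],[[0,0,0],[-95,-330,-150],85]]'|grep -E 'clock|tcp|force'
python3 -m creep '[[[0,0,0],[-15,-40,-20],85],[[0,0,0],[-30,-80,-40],85],[[0,0,0],[-30,-100,-40],85],[[0,0,0],[-30,-100,-40],85]]'|grep -E 'clock|tcp|force'
python3 -c "
from h import *
p=img('top','t8.png'); s=img('scene','s8.png')
print(fit_tray([666,-85,3],views=[p]))
for c in('top','scene'):
  for n in('soap_tray','soap_bottle','plate_top','cup','ladle'):
    _,K,R,t=img(c); print(c,n,[(round(x['score'],2),(R@np.array(x['at'])+t).round(1)) for x in ctrl.landmark_of(n,c)[:1]])
a=cv2.imread('pics/t8.png'); b=cv2.imread('pics/s8.png')
r=lambda q:cv2.resize(q,(400,250))
z=lambda q:cv2.resize(q,(400,300),interpolation=cv2.INTER_CUBIC)
cv2.imwrite('pics/c8.png',np.vstack([np.hstack([r(a),r(b)]),np.hstack([z(a[110:200,300:420]),z(b[190:280,190:310])])]))
"
```

```text
tcp_pos: [593.1, -79.9, -4.4]
ft_force: [-15.2, 2.2, 9.3]
clock: 21.4
tcp_pos: [494.0, 250.2, 147.2]
ft_force: [1.8, -0.8, -0.4]
clock: 21.9
tcp_pos: [461.1, 348.1, 185.8]
ft_force: [-0.1, -0.7, -0.9]
(array([666.83124168, -85.36622362,   2.17140123]), np.float64(0.06047966631908238))
top soap_tray [(0.95, array([662.8, -87.5,  -3.3]))]
top soap_bottle [(0.97, array([679.9, -98.5,  21.9]))]
top plate_top [(0.63, array([608. , 306.6,  11. ]))]
top cup []
top ladle [(0.78, array([ 335.4, -321.1,    2.4]))]
scene soap_tray [(0.64, array([664.3, -84.7,  -1.1]))]
scene soap_bottle [(0.57, array([678.7, -92.7,  19. ]))]
scene plate_top [(0.86, array([608.5, 308.1,   5.5]))]
scene cup [(0.59, array([320. , 295.8,  -0.7]))]
scene ladle [(0.97, array([ 333.7, -321.9,   -5.3]))]
```

View pics/c8.png

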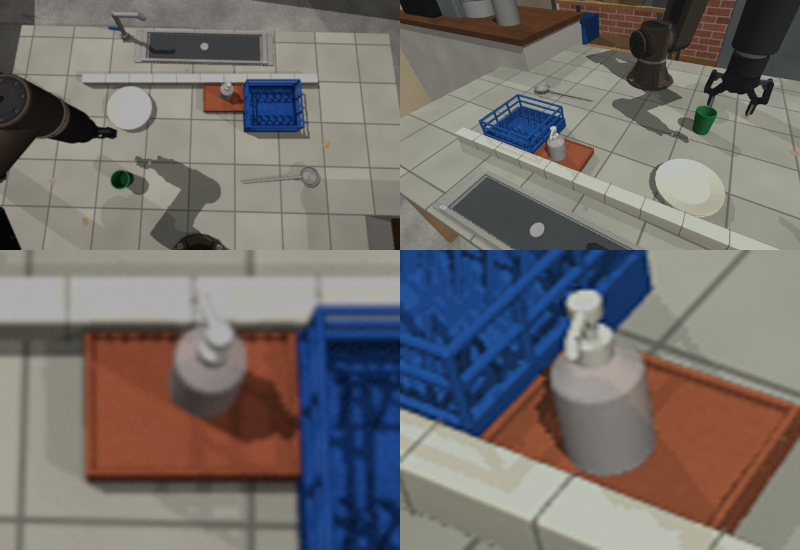

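```bash
python3 -c "
from cell import ctrl
print(ctrl.finish_job())"
```

```text
the job is handed in; nothing more can be done
None
```

The tray is in the corner, long side against the kerb and short end against the rack, with the bottle still standing on it. I handed the job in at about 22 s. I squared the tray up with the open fingers on its long side and pushed it to the kerb. Then I slid it along the kerb to the rack and finished with a light press back against the kerb.

- **Kerb:** the arm stalled at the same kerb line as on the first push. It was at x = 593.1 mm, where 593.1 was expected after allowing for the kerb's skew.
- **Rack:** the tray stopped dead against the rack at about 30 N. That stop came roughly 6 mm before my camera estimate, which is more than the calibration error. The pictures show no gap.
- **Squareness:** the final tray angle measured 0.022 rad, against 0.026 rad for the kerb.
- **Other things:** the bottle stayed upright. The plates, cup and ladle are within measurement error of where they began. The network missed the cup in the last top view, but the scene camera found it in place.
- **Disagreement:** the top-view fit put the tray centre about 2 to 4 mm farther into the kerb than the networks did. Some mid-push fits failed because the arm or kerb blocked the view, so there I relied on contact force.

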